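Spread the ceramic blocks in the shaker tray and clamp it

ROBOT

A 6-joint arm with a two-finger parallel gripper is mounted at the origin on the work surface. World frame = base frame: x ahead of the robot, y to its left, z up, the work surface at z = 0. Lengths are in mm, angles in rad, forces in N, time in s.
With the tool pointing down it reaches from about 275 to 725 mm from the base axis. Payload 5.6 kg.
Tool frame: the origin (TCP) lies at the very end of the fingers, on their centre line; the grasp point (between the pads) lies 19 mm behind it; z points along the fingers, y is the line along which they close (so a half turn about z gives the same grasp; the last joint's range is limited). The gripper opens to 85 mm and grips with 20 to 120 N. Pads are 22 mm wide; open, the fingers measure 114 mm over their backs; the gripper's body (76 mm by 85 mm) begins 54 mm behind the grasp point. The pads swing forward as they close: fully open they stand 13 mm farther back than shut.
Start: joints at [-0.922, 0.255, 0.108, 0, -1.424, -0.285], TCP at [195.724, -513.989, 194.583] pointing down, gripper open.
Joint ranges: [-2.95, 2.95], [-1.21, 1.97], [-1.09, 1.5], [-2.87, 1.71], [-2.94, -0.07], [-3.05, 3.05]. Speed limits (rad/s): [2.57, 2.57, 3.14, 3.14, 3.14, 3.14].

INTERFACE

Orientations are given as a unit quaternion [w, x, y, z].
In Python, from station import * gives the robot as it stands. Calls block until the motion is done:
- move_to(position, orientation): joint-space move of the TCP to a pose.
- movel(position, rot=None, vel=150, force_limit=None): straight line of the TCP; rot=None keeps the orientation; vel is the mean speed in mm/s. With force_limit (N) it stops when the force on the tool has changed by that much, and returns True; else False.
- move_j(angles): joint-space move.
- grip(opening): finger opening in mm; the grip force is fixed at half the most; returns when the fingers have stopped.
- sleep(seconds).
- inverse_kinematics(position, orientation): joint angles nearest the present ones, or None.
- state(): the state.
- read_camera(name): name is "scene" or "top" or "wrist"; returns (picture, depth): 384x512x3 uint8, blue, green, red; 384x512 float32, mm along the optical axis (not along the pixel's ray), 0 where there is no reading.
- camera_model(name): a dict with "fx", "fy", "cx", "cy" (pixels), "k1" (the pictures are not rectified: a ray, as slopes to the right and down, at radius r is drawn at 1 + k1 r^2 times it, then the intrinsics apply), "rvec" (rotation vector, rad) and "tvec" (3), from world to camera coordinates, as OpenCV has them. Camera axes: x right, y down, z forward; pixel columns grow to the right and rows downward; lengths in mm; the calibration is good to about 2 mm. A picture is of the moment at which its call begins: read the wrist's pose just before it. camera_model takes no time and is no camera call; for the wrist camera it gives the pose at the moment of the call.
A pose or a line that the arm cannot do raises MotionError and nothing moves.
- hand_in(): hands the job in; it is judged then, once.
The state is a dict: "time": time; "joints": joint angles; "dq": joint speeds; "effort": joint torques, N m; "eef_pos": TCP position; "ee_rot": TCP orientation; "ft_force": force on the tool from outside, world axes, zero at the start; "torque": the same for the moment, N m; "gripper_width": finger opening in mm; "gripper_force": force on a finger pad.
Only numpy, scipy, OpenCV 4.12 (cv2) and the standard library are available. Lean on these libraries where they do the work, as an engineer would, in place of code of your own. Each camera call takes 0.05 s, during which the arm holds its last target. There are 200 camera calls.

TASK

Get the shaker tray ready to run: move the spare motor out of the clamp lever's way into the white parts tray, and spread the heaped ceramic blocks into one even layer over the whole steel tray, all lying on its floor with some in each quarter and at least a finger's width (15 mm) between neighbours. Only when both are done, swing the clamp lever from its raised position fully down to shut. Leave the beaker, bottle and screwdriver where they are.

Things in the scene. Friction and masses are not known exactly. Their poses are not given: they have to be found in the camera images.
- shaker: low platform shaker, fixed: white case with an aluminium platform 230 (x) x 350 (y) mm whose top is 55 mm above the table; it carries the dark steel tray, and the clamp socket block at its +y side. Origin at the centre of its underside (table height); all parts below are given in its frame
- tray_in (a point): centre of the tray's inner floor, 60 mm above the table, axes parallel to the shaker's; the open tray measures 200 (x) x 220 (y) mm inside, walls 5 mm thick with the rim 10 mm above the inner floor
- clamp (a joint): clamp lever angle in rad: 0 = shut, lying level along the shaker's -x direction; grows as it is raised, up to 1.45 (nearly upright); stiff, stays where it is left. Lever arm 14 mm wide, 10 mm thick, on a grey socket block 90 x 46 mm, 24 mm high, beside the tray
- clamp_hinge (a point): hinge centre of the clamp lever, 85 mm above the table (30 mm above the platform), at x +70, y +130 mm in the shaker's frame; the hinge axis is the shaker's y
- clamp_bar (a point): centre of the black cross bar at the lever's free end, 140 mm from the hinge; the bar is 14 mm thick and 44 mm long along the shaker's y. Shut, it overhangs the platform at x -70 mm in the shaker's frame, its centre 30 mm above the platform
- motor: spare stirrer motor: square black can with aluminium ends, 42 x 42 x 48 mm, short thin shaft (16 mm) on top, 0.28 kg; origin at the centre of its underside; stands on the shaker platform where the clamp lever has to come down
- parts_tray: white shallow open tray on the table, 130 (x) x 150 (y) mm outside, 22 mm high, walls and floor about 4 mm, fixed; origin at the centre of its underside
- beaker: bystander: glass beaker, 68 mm across, 90 mm high; origin at the centre of its underside
- reagent: bystander: amber bottle, 60 mm across, 130 mm high; origin at the centre of its underside
- driver: bystander: screwdriver, 180 mm long, lying on the table
- block1: white ceramic honeycomb block, 30 x 30 x 22 mm, 35 g; origin at its centre, z along the 22 mm height (rests flat with its centre 11 mm above what it lies on); starts in the heap's bottom row
- block2: white ceramic honeycomb block, 30 x 30 x 22 mm, 35 g; origin at its centre, z along the 22 mm height (rests flat with its centre 11 mm above what it lies on); starts in the heap's bottom row
- block3: white ceramic honeycomb block, 30 x 30 x 22 mm, 35 g; origin at its centre, z along the 22 mm height (rests flat with its centre 11 mm above what it lies on); starts in the heap's bottom row
- block4: white ceramic honeycomb block, 30 x 30 x 22 mm, 35 g; origin at its centre, z along the 22 mm height (rests flat with its centre 11 mm above what it lies on); starts in the heap's bottom row
- block5: white ceramic honeycomb block, 30 x 30 x 22 mm, 35 g; origin at its centre, z along the 22 mm height (rests flat with its centre 11 mm above what it lies on); starts on top of the heap; may be absent (None)
- block6: white ceramic honeycomb block, 30 x 30 x 22 mm, 35 g; origin at its centre, z along the 22 mm height (rests flat with its centre 11 mm above what it lies on); starts on top of the heap; may be absent (None)
- block7: white ceramic honeycomb block, 30 x 30 x 22 mm, 35 g; origin at its centre, z along the 22 mm height (rests flat with its centre 11 mm above what it lies on); starts on top of the heap; may be absent (None)

How it is judged:
By the outcome, as a careful person would: the job done as asked, in the order asked, and still so for the second after the job is handed in, with the robot touching nothing.
Of block5, block6, block7 only 1 to 3 are there at a start; the rules pass over those that are not, and their reading is None.
At some moment in a run one of block1, block2, block3, block4, block5, block6, block7 may be knocked a few centimetres aside while the robot is not near it.
Once in a run the grip may slacken for a moment while it holds something.
It also fails if it takes over 210 s, if anything falls off the work surface, if the arm or the gripper's body presses on something with over 40 N, if the wrist force passes 120 N, or if a joint passes its speed limit or range.

## Working session

There is one attempt and no reset: what is moved stays moved. The work goes in short steps, each a Python script; the robot and the scene stay as the last script left them, time stands still between calls to the robot, and variables do not carry over. Pictures are saved under pics/ and viewed, at most 14 in all, crops included, and the job is handed in when it is done.

```bash
ls; mkdir -p pics; python3 - <<'E'
from station import *
import cv2,numpy as np
s=state();print(s['time'],s['eef_pos'],s['ee_rot'],s['gripper_width'])
for n in ("scene","top"):
    im,d=read_camera(n);cv2.imwrite(f"pics/{n}0.png",im);np.save(f"pics/{n}0.npy",d);print(n,camera_model(n))
E
```

```text
pics
0.0 [ 195.54818181 -513.43830428  193.67181935] [-2.08269170e-04 -1.80849808e-01  9.83510243e-01  9.51638724e-04] 85.55867680335794
scene {'fx': 347.11721496784935, 'fy': 347.11721496784935, 'cx': 254.62273952709256, 'cy': 191.86951181874613, 'k1': -0.04480301238958535, 'rvec': array([ 1.19208618,  2.24392091, -1.0584464 ]), 'tvec': array([ 300.28878423, -220.6880324 , 1433.87367216])}
top {'fx': 477.6655408890879, 'fy': 477.6655408890879, 'cx': 248.10769730421327, 'cy': 188.98341139741632, 'k1': -0.05619146085275476, 'rvec': array([ 2.10423172, -2.1217328 ,  0.20350051]), 'tvec': array([4.23980013e-02, 5.18572595e+02, 1.10378794e+03])}
```

View pics/scene0.png

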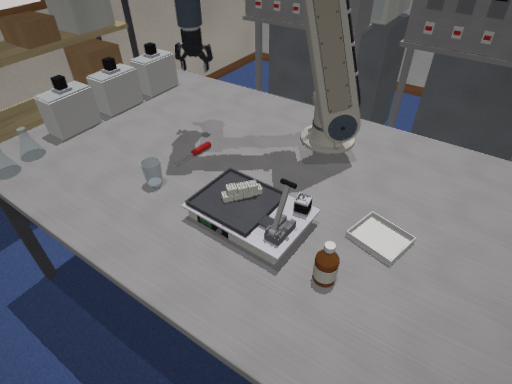

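View pics/top0.png

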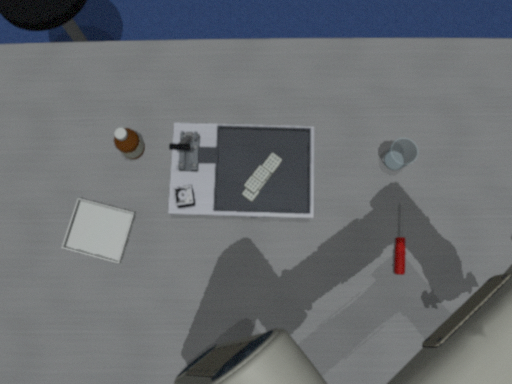

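The scene view shows the shaker at about (252,212), block heap (240,190), motor (303,204), raised lever (283,205), and parts tray (380,237). The top view shows the shaker spanning (170-314, 123-216), heap (262,176), motor (185,196), and parts tray (99,231).

```bash
cat > h.py <<'E'
from station import *
import cv2, numpy as np
from scipy.spatial.transform import Rotation as Rn
def cam(n):
    m=camera_model(n); K=np.array([[m['fx'],0,m['cx']],[0,m['fy'],m['cy']],[0,0,1]])
    return K,np.array([m['k1'],0,0,0,0.]),cv2.Rodrigues(m['rvec'])[0],np.array(m['tvec'])
def cloud(c,d):
    K,D,R,t=c; v,u=np.mgrid[:d.shape[0],:d.shape[1]]
    p=cv2.undistortPoints(np.stack([u,v],-1).reshape(-1,1,2).astype(float),K,D).reshape(*d.shape,2)
    P=np.dstack([p,np.ones(d.shape)])*d[...,None]
    W=(P-t)@R; W[d==0]=np.nan; return W
def onplane(c,px,z):
    K,D,R,t=c; p=cv2.undistortPoints(np.array(px,float).reshape(-1,1,2),K,D).reshape(-1,2)
    r=np.c_[p,np.ones(len(p))]@R; o=-R.T@t
    return o+r*((z-o[2])/r[:,2])[:,None]
def proj(c,P):
    K,D,R,t=c; return cv2.projectPoints(np.array(P,float).reshape(-1,1,3),cv2.Rodrigues(R)[0],t,K,D)[0].reshape(-1,2)
def rect(xy): return cv2.minAreaRect(np.asarray(xy,np.float32).reshape(-1,1,2))
E
python3 - <<'E'
from h import *
c=cam('top'); im=cv2.imread('pics/top0.png'); d=np.load('pics/top0.npy'); W=cloud(c,d); Z=W[...,2]
box=np.zeros(Z.shape,bool); box[115:225,160:325]=1
tb=np.nanmedian(Z[280:300,20:150]);print('table z',tb)
m=box&(Z>47)&(Z<130)
print('shaker',rect(W[m][:,:2]))
for nm,(a,b,cc,e) in dict(motor=(178,213,168,203),heap=(145,205,235,290),lever=(125,178,165,205)).items():
    q=W[a:b,cc:e].reshape(-1,3); 
    for lo,hi in ((75,90),(90,100),(100,112),(112,125),(125,260)):
        k=q[(q[:,2]>lo)&(q[:,2]<hi)]
        if len(k)>4: print(nm,lo,hi,len(k),rect(k[:,:2]),k[:,2].mean())
pt=np.zeros(Z.shape,bool); pt[190:270,55:140]=1
g=im.min(2); k=W[pt&(Z>14)&(Z<30)]; print('pt rim',len(k),rect(k[:,:2]),np.nanmedian(Z[220:240,90:108]))
# red, glass, bottle positions
big=np.hstack([cv2.resize(im[115:225,160:325],None,fx=4,fy=4,interpolation=cv2.INTER_CUBIC)]); cv2.imwrite('pics/crop0.png',big)
E
```

```text
table z -0.026742916691140064
shaker ((568.5263671875, 9.6893310546875), (350.9100646972656, 228.77871704101562), 87.87149810791016)
motor 75 90 31 ((488.15631103515625, 133.75868225097656), (26.044952392578125, 55.18132781982422), 53.39702606201172) 82.21185982549238
motor 90 100 33 ((496.6837463378906, 145.85690307617188), (41.99257278442383, 42.64289093017578), 8.44840145111084) 96.6244211006979
motor 100 112 308 ((496.7552795410156, 145.753173828125), (42.197593688964844, 41.9398193359375), 7.5627241134643555) 103.68581498935093
motor 112 125 6 ((496.65435791015625, 145.55889892578125), (5.033001899719238, 3.2166552543640137), 43.37305450439453) 119.05798120712593
heap 75 90 201 ((543.2442626953125, -38.47975158691406), (33.10488510131836, 123.78196716308594), 54.34222412109375) 82.31394047127556
heap 90 100 52 ((543.8309936523438, -37.13929748535156), (29.11841583251953, 92.81145477294922), 47.342864990234375) 96.35677719061246
heap 100 112 476 ((545.6316528320312, -36.38685607910156), (32.85514831542969, 94.3576431274414), 47.7027702331543) 104.08997886920451
lever 75 90 338 ((607.4404296875, 138.11048889160156), (46.561492919921875, 90.45645141601562), 87.65811157226562) 79.36176836474652
lever 90 100 78 ((642.59423828125, 136.86134338378906), (37.399227142333984, 20.891080856323242), 88.65153503417969) 94.69425915983867
lever 100 112 7 ((633.4013671875, 134.39468383789062), (15.574109077453613, 8.003042221069336), 50.27196502685547) 108.6861682478803
lever 112 125 9 ((630.057373046875, 134.97122192382812), (10.806659698486328, 5.8070220947265625), 78.02616119384766) 119.77067140810833
lever 125 260 189 ((599.6589965820312, 137.7210235595703), (44.16239929199219, 55.2060661315918), 85.2626724243164) 199.7751118817881
pt rim 464 ((426.13323974609375, 368.2996826171875), (153.5962677001953, 131.42454528808594), 75.02598571777344) 4.219522575644911
```

View pics/crop0.png

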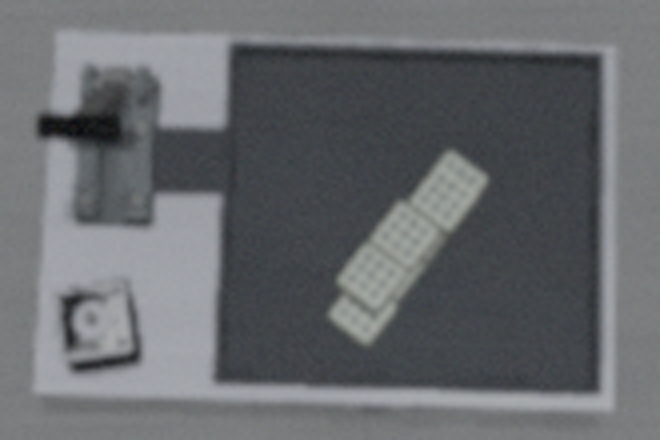

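The crop shows the tray with seven blocks (three upper, four lower) along a diagonal. The motor sits at (100,325) and the raised lever's bar at (80,127). Next I'll measure the tray and move the motor.

```bash
cat >> h.py <<'E'
def quat(a):  # tool down, fingers closing along world angle a (rad); choose half turn with last joint most central
    best=None
    for y in (a-np.pi/2,a+np.pi/2):
        q=(Rn.from_euler('z',y)*Rn.from_euler('x',np.pi)).as_quat(); q=np.r_[q[3],q[:3]]
        yield q
def down(p,a):
    c=[(abs(j[5]),tuple(q)) for q in quat(a) for j in [inverse_kinematics(list(p),list(q))] if j is not None]
    return list(min(c)[1])
def rep(tag):
    s=state(); print(tag,'t=%.1f'%s['time'],np.round(s['eef_pos'],1),'w=%.1f f=%.1f'%(s['gripper_width'],s['gripper_force']),'F',np.round(s['ft_force'],1)); return s
HOME=[-0.922,0.255,0.108,0,-1.424,-0.285]
E
python3 - <<'E'
from h import *
c=cam('top'); d=np.load('pics/top0.npy'); W=cloud(c,d); Z=W[...,2]; X=W[...,0];Y=W[...,1]
yaw=np.radians(-2.13); o=np.array([568.5,9.7]); Rm=np.array([[np.cos(yaw),-np.sin(yaw)],[np.sin(yaw),np.cos(yaw)]])
S=(W[...,:2]-o)@Rm
ok=(abs(S[...,0])<118)&(abs(S[...,1])<178)
rim=ok&(Z>66)&(Z<74)&(S[...,1]<95); print('rim',rect(S[rim]),rim.sum())
fl=ok&(Z>58)&(Z<64)&(S[...,1]<95); print('floor',rect(S[fl]),np.median(Z[fl]),np.median(Z[ok&(Z<58)]))
k=ok&(Z>100)&(Z<110)&(S[...,1]<60); print('top',cv2.boxPoints(rect(W[k][:,:2])).round(1).tolist())
k=ok&(Z>76)&(Z<110)&(S[...,1]<60); print('bot',cv2.boxPoints(rect(W[k][:,:2])).round(1).tolist())
k=(X>450)&(X<530)&(Y>120)&(Y<175)&(Z>100)&(Z<108);print('motor',cv2.boxPoints(rect(W[k][:,:2])).round(1).tolist())
# motor move
ma=np.radians(97.56); mp=np.array([496.8,145.7]); q=down([*mp,220],ma)
move_to([*mp,200],q); grip(85); rep('above'); movel([*mp,72],vel=150,force_limit=15); rep('low'); grip(30); rep('gripped')
movel([*mp,95],vel=60); rep('lift')
E
```

```text
rim ((0.299224853515625, -35.15031433105469), (260.32763671875, 209.16600036621094), 89.80200958251953) 944
floor ((-0.17182159423828125, -38.34538269042969), (225.57115173339844, 265.9308166503906), 0.6501739621162415) 60.336871355808725 54.961874641478715
top [[499.70001220703125, -16.799999237060547], [569.5, -80.30000305175781], [591.5999755859375, -56.0], [521.7999877929688, 7.5]]
bot [[484.8999938964844, -13.0], [583.0, -88.4000015258789], [604.5, -60.400001525878906], [506.3999938964844, 15.0]]
motor [[473.1000061035156, 163.8000030517578], [478.6000061035156, 122.19999694824219], [520.4000244140625, 127.69999694824219], [514.9000244140625, 169.3000030517578]]
above t=2.9 [496.9 145.3 200. ] w=84.8 f=0.0 F [-0.2 -0.8  0.2]
low t=3.9 [497.5 146.   72.9] w=85.5 f=0.0 F [0.9 0.2 1. ]
gripped t=4.5 [496.8 145.7  72.1] w=30.1 f=0.0 F [ 0.4 -0.4  0.1]
lift t=5.0 [496.9 145.8  95.3] w=30.0 f=0.0 F [ 0.2 -0.1 -0.8]
```

```bash
python3 - <<'E'
from h import *
rep('now')
im,d=read_camera('wrist'); cv2.imwrite('pics/w1.png',im)
im2,d2=read_camera('scene'); cv2.imwrite('pics/s1.png',cv2.resize(im2[120:280,170:430],None,fx=3,fy=3,interpolation=cv2.INTER_CUBIC))
print(Rn.from_quat(np.roll(state()['ee_rot'],-1)).as_matrix().round(2))
E
```

```text
now t=5.0 [496.9 145.8  95.3] w=30.0 f=0.0 F [ 0.2 -0.1 -0.8]
[[ 0.99  0.13 -0.  ]
 [ 0.13 -0.99 -0.  ]
 [-0.    0.   -1.  ]]
```

View pics/s1.png

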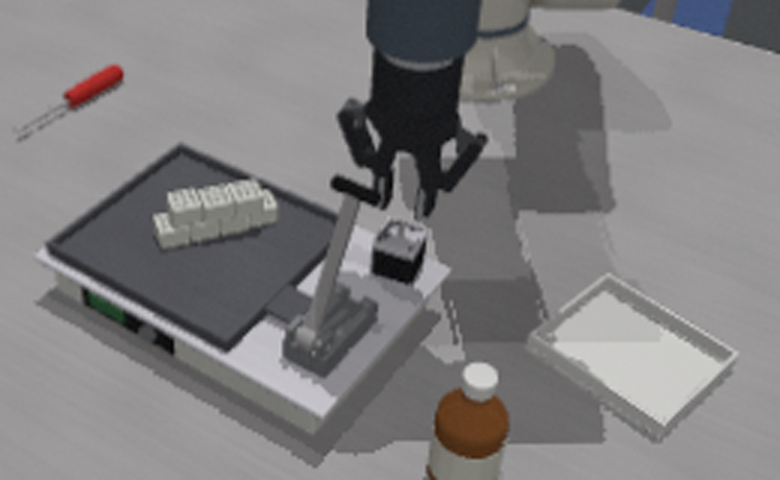

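View pics/w1.png

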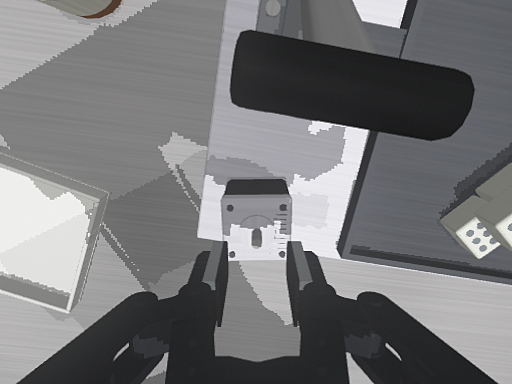

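The scene crop shows the motor still standing at (400,250) with the fingers on its robot side. The wrist view shows the motor at (257,220), ahead of the fingers, so I'll compare the positions each camera gives.

```bash
python3 - <<'E'
from h import *
for n in ('wrist','scene','top'):
    c=cam(n); im,d=read_camera(n); W=cloud(c,d); Z=W[...,2]
    if n=='wrist': k=np.zeros(Z.shape,bool); k[180:262,215:300]=1
    else: k=(W[...,0]>440)&(W[...,0]<560)&(W[...,1]>100)&(W[...,1]<190)
    print(n,'cam at',(-c[2].T@c[3]).round(1),'axis',c[2][2].round(2))
    q=W[k&(Z>100)&(Z<107)]; print(' motor',len(q),rect(q[:,:2]) if len(q) else '')
    if n=='wrist':
        for (v,u) in ((300,205),(300,310),(260,208),(320,220)): print(v,u,W[v,u].round(1))
    k=(W[...,0]>430)&(W[...,0]<560)&(W[...,1]>90)&(W[...,1]<200)&(Z>110)&(Z<135); q=W[k]; print(' fingers?',len(q),q.min(0) if len(q) else '',q.max(0) if len(q) else '', np.median(q,0) if len(q) else '')
E
```

```text
wrist cam at [580.  158.  275.7] axis [-0.32 -0.04 -0.95]
 motor 3922 ((497.8350524902344, 148.12123107910156), (42.52290344238281, 42.471336364746094), 7.566518783569336)
300 205 [506.1 166.9 183. ]
300 310 [512.3 130.6 184.9]
260 208 [505.2 169.9 155.4]
320 220 [487.3 161.2 170.8]
 fingers? 182 [494.42208792 132.81878012 110.07925394] [505.4284283  163.0900767  134.98393629] [499.2900567  148.12879374 119.99881544]
scene cam at [1190.3  460.1  752.5] axis [-0.63 -0.44 -0.64]
 motor 139 ((498.1598205566406, 144.89573669433594), (46.154808044433594, 42.917598724365234), 9.32933521270752)
 fingers? 11 [494.79128016 128.32473857 110.25174862] [506.32368715 155.5376064  133.97651728] [499.7558287  146.03594509 118.69455028]
top cam at [ 289.4  -12.1 1184.6] axis [ 0.2   0.01 -0.98]
 motor 127 ((487.64013671875, 144.22613525390625), (23.58462905883789, 41.553855895996094), 10.298980712890625)
 fingers? 1 [495.281605   144.03514258 115.91049512] [495.281605   144.03514258 115.91049512] [495.281605   144.03514258 115.91049512]
```

```bash
python3 - <<'E'
from h import *
s=rep('now');print(s['joints'])
for n in ('wrist','scene'):
    c=cam(n); im,d=read_camera(n); W=cloud(c,d); Z=W[...,2]
    k=(abs(W[...,0]-497)<50)&(abs(W[...,1]-146)<70)
    for z in range(60,260,10):
        q=W[k&(Z>=z)&(Z<z+10)]
        if len(q): print(n,z,len(q),q[:,:2].min(0).round(),q[:,:2].max(0).round())
print(proj(cam('wrist'),[[497,146,95],[497,160,95],[497,132,95]]),proj(cam('scene'),[[497,146,95]]))
E
```

```text
now t=5.2 [496.6 145.6  94.7] w=30.2 f=0.0 F [0.7 0.6 0.3]
[ 5.88085188e-01  2.45662173e-01 -1.64440721e-01 -9.39284913e-05
 -1.16144223e+00  1.11461083e+00]
wrist 60 823 [467.  76.] [547. 171.]
wrist 70 862 [468.  76.] [547. 171.]
wrist 80 309 [513. 130.] [521. 171.]
wrist 90 314 [515. 130.] [521. 171.]
wrist 100 4173 [475. 126.] [521. 171.]
wrist 110 84 [496. 146.] [501. 151.]
wrist 120 80 [495. 145.] [501. 151.]
wrist 130 179 [485. 122.] [511. 172.]
wrist 140 717 [484. 120.] [511. 176.]
wrist 150 905 [484. 120.] [511. 177.]
wrist 160 949 [484. 120.] [512. 177.]
wrist 170 1788 [484. 104.] [515. 193.]
wrist 180 5770 [480.  96.] [517. 199.]
wrist 190 5669 [479.  94.] [517. 202.]
wrist 200 7308 [484.  91.] [518. 207.]
wrist 210 7206 [497.  88.] [518. 210.]
wrist 220 148 [511. 128.] [519. 171.]
scene 60 45 [484.  76.] [537. 168.]
scene 70 47 [477.  77.] [537. 168.]
scene 80 49 [480. 129.] [521. 168.]
scene 90 40 [483. 129.] [522. 169.]
scene 100 153 [474. 123.] [522. 168.]
scene 110 3 [498. 145.] [500. 148.]
scene 120 4 [496. 144.] [504. 148.]
scene 130 11 [488. 127.] [512. 167.]
scene 140 26 [488. 127.] [512. 174.]
scene 150 34 [487. 117.] [513. 174.]
scene 160 37 [490. 116.] [511. 174.]
scene 170 42 [491. 107.] [514. 187.]
scene 180 94 [485.  99.] [517. 194.]
scene 190 79 [483.  94.] [518. 198.]
scene 200 96 [482.  91.] [518. 202.]
scene 210 97 [495.  83.] [519. 207.]
scene 220 136 [480.  81.] [520. 210.]
scene 230 193 [475.  82.] [521. 211.]
scene 240 91 [485. 101.] [517. 188.]
scene 250 23 [486. 110.] [514. 185.]
[[258.68908071 225.28475962]
 [236.70670863 222.67694566]
 [280.54155212 227.87980491]] [[303.15018063 200.02652022]]
```

The real fingertips are at z≈135 while the TCP reads 95. I'll check this with a gentle touch on bare table at two openings.

```bash
python3 - <<'E'
from h import *
movel([497,145.7,150],vel=200); movel([400,200,150],vel=300); 
for w,zs in ((0,20),(32,20)):
    movel([400,200,60],vel=200); grip(w); print(movel([400,200,zs-60],vel=50,force_limit=6)); rep('touch w%d'%w); movel([400,200,60],vel=200)
E
```

```text
True
touch w0 t=9.1 [400.  200.  -36.6] w=0.2 f=2.9 F [-2.4  0.1  5.5]
True
touch w32 t=12.1 [400.  200.  -37.3] w=31.9 f=2.8 F [ 0.2 -0.3  5.7]
```

```bash
cat >> h.py <<'E'
OFF=36.5   # measured: real fingertips stand this much above the reported TCP
def tl(x,y,ztip,rot=None,vel=150,force_limit=None): return movel([x,y,ztip-OFF],rot,vel,force_limit)
E
python3 - <<'E'
from h import *
ma=np.radians(97.56); mp=np.array([496.8,145.7]); pp=np.array([426.1,368.3])
q=down([*mp,120],ma)
tl(400,200,180,vel=250);grip(85); move_to([*mp,180-OFF],q); print(tl(*mp,70,vel=120,force_limit=15)); rep('low'); grip(20); s=rep('gripped')
if s['gripper_width']>38:
    tl(*mp,90,vel=60); rep('lift')
    q2=down([*pp,60],np.radians(75)); tl(*pp,90,rot=q2,vel=150); s=rep('over')
    im,d=read_camera('scene'); cv2.imwrite('pics/s2.png',cv2.resize(im[120:280,170:430],None,fx=3,fy=3,interpolation=cv2.INTER_CUBIC))
E
```

```text
False
low t=15.4 [497.4 146.1  34.3] w=84.8 f=0.0 F [0.1 0.4 0.5]
gripped t=15.9 [497.3 146.   34.1] w=41.2 f=62.2 F [-0.7  0.6  3.4]
lift t=16.4 [496.8 145.8  53.7] w=41.3 f=61.6 F [-0.1  0.2 -1.9]
over t=18.1 [426.2 367.7  53.5] w=41.2 f=61.6 F [-1.1 -0.2 -2. ]
```

View pics/s2.png

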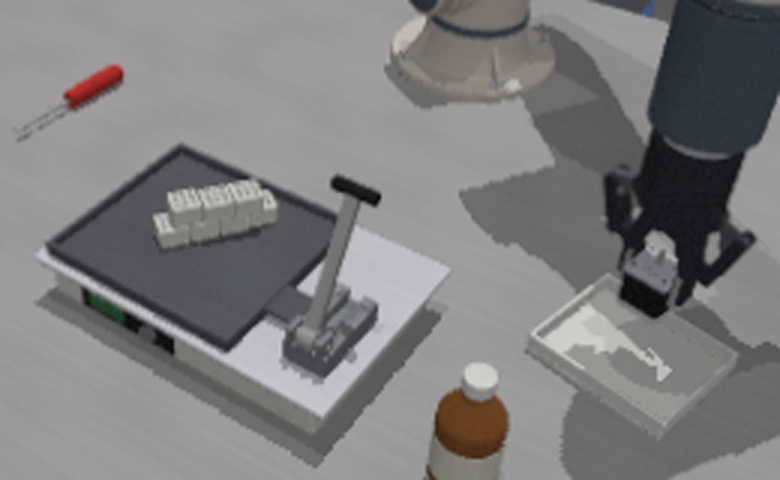

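The picture shows the motor held upright over the parts tray at (650,280). I'll lower it and pin down the tray's edges.

```bash
cat >> h.py <<'E'
yaw=np.radians(-2.13); O=np.array([568.5,9.7]); Rm=np.array([[np.cos(yaw),-np.sin(yaw)],[np.sin(yaw),np.cos(yaw)]])
def toS(xy): return (np.asarray(xy)-O)@Rm
def toW(s): return O+Rm@np.asarray(s)
E
python3 - <<'E'
from h import *
pp=np.array([426.1,368.3])
print(tl(*pp,19,vel=60,force_limit=8)); rep('put'); grip(56); sleep(.3); tl(*pp,180,vel=200); rep('up')
move_j(HOME)
c=cam('top'); im,d=read_camera('top'); cv2.imwrite('pics/top2.png',im); W=cloud(c,d); Z=W[...,2]; X=W[...,0];Y=W[...,1]
k=(abs(X-426)<60)&(abs(Y-368)<70)&(Z>30)
for lo,hi in((40,50),(50,56),(56,80)):
    q=W[k&(Z>lo)&(Z<hi)]; print(lo,hi,len(q),rect(q[:,:2]) if len(q) else '')
S=toS(W[...,:2]); 
for nm,a,b in (('y',0,1),('x',1,0)):
    band=(abs(S[...,a]-(-60 if nm=='y' else -95))<15)
    k=band&(abs(S[...,0])<114)&(abs(S[...,1])<174)
    for lo in range(-174,114,4):
        v=Z[k&(S[...,b]>=lo)&(S[...,b]<lo+4)]
        if len(v) and (np.median(v)>63 or np.median(v)<57): print(nm,lo,len(v),np.median(v).round(1),end='; ')
    print()
E
```

```text
True
put t=19.2 [425.9 368.  -16.9] w=41.1 f=62.1 F [-0.4 -0.5  5.7]
up t=20.8 [425.4 367.7 142.1] w=56.2 f=0.0 F [-0.  -0.2  0.1]
40 50 52 ((425.04058837890625, 367.8764343261719), (43.27557373046875, 41.13117218017578), 76.90229797363281)
50 56 230 ((425.04461669921875, 366.9452819824219), (42.857276916503906, 42.188148498535156), 75.92796325683594)
56 80 30 ((424.663818359375, 368.7152404785156), (39.63720703125, 26.612281799316406), 89.39708709716797)
y -174 17 55.3; y -170 20 56.6; y -166 12 69.5; y -162 24 66.1; y -42 22 81.7; y -38 34 83.1; y -34 27 100.2; y -30 18 103.6; y -26 30 101.6; y -22 30 88.0; y -18 18 82.6; y -14 29 82.5; y -10 25 82.0; y 58 26 64.6; y 62 20 69.4; y 66 15 55.2; y 70 25 55.3; y 74 16 54.8; y 78 22 55.4; y 82 22 54.8; y 86 19 55.2; y 90 20 54.7; y 94 22 55.3; y 98 16 54.9; y 102 22 54.9; y 106 21 55.9; y 110 17 55.6; 
x -114 48 30.1; x -110 35 55.3; x -106 25 66.3; x -102 22 69.5; x 22 15 65.4; x 98 35 67.0; x 102 9 67.4; x 106 5 55.6; x 110 13 54.7;
```

The motor stands in the parts tray (top at z≈52, centred). The tray centre is at shaker-frame (0,-51). Next come the upper three blocks.

```bash
cat >> h.py <<'E'
TC=np.array([0,-50.7])
def pick(p,a,ztip,w=50):
    q=down([*p,100],a); move_to([p[0],p[1],150-OFF],q); grip(w)
    hit=tl(*p,ztip,vel=120,force_limit=8); grip(15); s=rep('pick hit=%s'%hit); tl(*p,ztip+40,vel=100)
    return state()['gripper_width']>27
def place(t,axis,h,w=44,zc=122):  # t in tray frame; h = tip height above block's underside
    p=toW(TC+t); q=down([*p,100],yaw+(np.pi/2 if axis=='y' else 0))
    s=state()['eef_pos']; tl(s[0],s[1],zc+h-8,vel=150); tl(*p,zc+h-8,rot=q,vel=150); s=rep('over')
    if s['gripper_width']<27: return False
    tl(*p,72+h,vel=150); tl(*p,60+h,vel=40,force_limit=4); grip(w); tl(*p,140,vel=200); return True
E
python3 - <<'E'
from h import *
u=np.array([69.8,-63.5])/94.4; a=np.arctan2(u[1],u[0])+np.pi/2; c=np.array([545.6,-36.4])
for k,t in ((31,(50,-70)),(-31,(50,70)),(0,(-50,-70))):
    if not pick(c+k*u,a,89): print('lost pick');break
    if not place(t,'y',7): print('lost carry');break
move_j(HOME)
im,d=read_camera('top'); np.save('pics/top3.npy',d); cv2.imwrite('pics/top3.png',cv2.resize(im[115:225,160:325],None,fx=4,fy=4,interpolation=cv2.INTER_CUBIC)); rep('end')
E
```

```text
pick hit=False t=27.4 [569.6 -57.3  54. ] w=28.8 f=59.2 F [-0.1  0.7  5.9]
over t=29.0 [ 613.8 -112.6   84.4] w=28.3 f=58.5 F [-0.4  0.3  0.1]
pick hit=False t=32.7 [523.8 -15.5  53.9] w=28.3 f=58.9 F [-0.2  0.2  6.2]
over t=34.4 [618.7  27.   84.3] w=28.4 f=58.3 F [-0.7  0.  -0.1]
pick hit=False t=37.8 [546.7 -36.3  53.9] w=28.4 f=59.6 F [0.1 0.6 5.8]
over t=39.5 [ 514.3 -108.9   84.6] w=28.5 f=58.9 F [ 0.3 -0.  -0.8]
end t=43.0 [ 196.5 -513.4  194.2] w=44.0 f=0.0 F [-0.4 -0.2 -0.3]
```

View pics/top3.png

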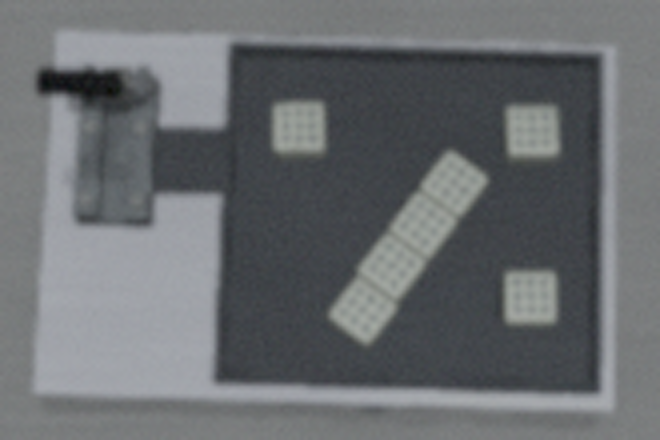

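The view shows three blocks placed at (300,128), (532,131) and (531,298), and the bottom row of four intact. The lever bar has moved from (80,127) to (80,82), so I need to check its angle before going on.

```bash
python3 - <<'E'
from h import *
c=cam('top')
for f in ('top0','top3'):
    d=np.load(f'pics/{f}.npy'); W=cloud(c,d); S=toS(W[...,:2]); Z=W[...,2]
    k=(abs(S[...,1]-130)<30)&(Z>170)&(Z<260)&(abs(S[...,0])<110); print(f,k.sum(),S[k].mean(0).round(1),S[k].min(0).round(1),S[k].max(0).round(1),np.percentile(Z[k],[5,50,95]).round(1))
    k=(abs(S[...,1]-130)<30)&(Z>100)&(Z<260)&(abs(S[...,0])<110); A=np.c_[S[k][:,0]-70,Z[k]-85]; r=np.hypot(*A.T); th=np.arctan2(A[:,1],-A[:,0]); print(' angle',np.median(th[r>100]).round(3),r.max().round(1))
d=np.load('pics/top3.npy'); W=cloud(c,d); S=toS(W[...,:2])-TC; Z=W[...,2]
m=((Z>77)&(Z<88)&(abs(S[...,0])<98)&(abs(S[...,1])<108)).astype(np.uint8)
n,lab,st,ce=cv2.connectedComponentsWithStats(m)
for i in range(1,n):
    if st[i,4]>50: r=rect(S[lab==i]); print(st[i,4],[np.round(v,1) for v in r],cv2.boxPoints(r).round(1).tolist())
im=cv2.imread('pics/top2.png'); cv2.imwrite('pics/c2.png',cv2.resize(im[115:225,160:325],None,fx=2,fy=2))
b=(im.max(2)<45); b[:,:160]=0;b[:115]=0;b[185:]=0;b[:,206:]=0; v,u_=np.nonzero(b); print('bar top2 px',u_.mean(),v.mean())
E
```

```text
top0 158 [  7.3 128.6] [ -1.5 107.9] [ 30.6 152. ] [181.4 214.3 217.8]
 angle 0.142 170.0
top3 137 [ 26.5 128.8] [ 19.7 108. ] [ 33.  152.3] [217.  223.8 227.4]
 angle 1.264 150.0
141 [array([48.3, 69.1]), array([29.4, 28.8]), np.float64(2.5)] [[33.099998474121094, 82.9000015258789], [34.29999923706055, 54.099998474121094], [63.599998474121094, 55.400001525878906], [62.400001525878906, 84.19999694824219]]
157 [array([ 48.6, -70.2]), array([30.3, 29.1]), np.float64(0.8)] [[33.20000076293945, -55.900001525878906], [33.599998474121094, -85.0], [64.0, -84.5999984741211], [63.5, -55.400001525878906]]
620 [array([-22.2,   3. ]), array([ 31.4, 124.8]), np.float64(56.7)] [[-82.9000015258789, 24.200000762939453], [21.399999618530273, -44.400001525878906], [38.599998474121094, -18.200000762939453], [-65.69999694824219, 50.400001525878906]]
156 [array([-49.8, -70.9]), array([30.2, 28.6]), np.float64(1.9)] [[-65.4000015258789, -57.099998474121094], [-64.5, -85.69999694824219], [-34.29999923706055, -84.69999694824219], [-35.20000076293945, -56.099998474121094]]
bar top2 px 180.3111111111111 135.72222222222223
```

The lever was nudged slightly, from about 1.1 to 1.25 rad, and is still raised. I'll avoid sweeping past it again and spread the bottom row now.

```bash
cat >> h.py <<'E'
def find(f=None):
    c=cam('top'); d=np.load(f) if f else read_camera('top')[1]
    W=cloud(c,d); S=toS(W[...,:2])-TC; Z=W[...,2]
    m=((Z>74)&(Z<130)&(abs(S[...,0])<112)&(abs(S[...,1])<112)).astype(np.uint8)
    n,lab,st,ce=cv2.connectedComponentsWithStats(m)
    for i in range(1,n):
        if st[i,4]>30: q=W[lab==i]; r=rect(S[lab==i]); print(st[i,4],[np.round(v,1).tolist() for v in r],'z',np.percentile(q[:,2],[20,90]).round(1))
E
python3 - <<'E'
from h import *
u=np.array([104.3,-68.6])/124.8; c=np.array([-22.2,3.0]); a=yaw+np.arctan2(u[1],u[0])+np.pi/2
for k,t,ax in ((46.8,(65,0),'y'),(-46.8,(-50,70),'x'),(-15.6,(-65,0),'y'),(15.6,(0,0),'y')):
    if not pick(toW(TC+c+k*u),a,67,46): print('lost pick');break
    if not place(t,ax,7): print('lost carry');break
move_j(HOME); rep('end'); find()
im,d=read_camera('top'); cv2.imwrite('pics/top4.png',cv2.resize(im[115:225,160:325],None,fx=4,fy=4,interpolation=cv2.INTER_CUBIC))
E
```

```text
pick hit=False t=46.5 [583.7 -64.3  31.9] w=28.3 f=60.9 F [-0.1  1.4  5.6]
over t=48.0 [631.  -43.5  83.7] w=28.5 f=60.2 F [0.3 0.5 0.6]
pick hit=False t=51.6 [507.5  -9.8  31.8] w=28.7 f=59.7 F [-0.1  0.5  5.9]
over t=53.6 [519.   30.7  84.1] w=28.3 f=58.9 F [-0.6  0.1 -0.7]
pick hit=False t=57.5 [532.9 -28.   31.8] w=28.5 f=59.5 F [-0.2  0.2  5.9]
over t=59.1 [501.5 -38.5  84. ] w=28.4 f=59.0 F [ 0.4  0.5 -1.3]
pick hit=False t=62.6 [558.3 -46.1  31.8] w=28.2 f=60.5 F [-1.1  1.   5.5]
over t=64.1 [566.2 -41.   83.9] w=28.4 f=59.9 F [ 1.  -0.7 -1. ]
end t=67.9 [ 196.4 -513.5  194.3] w=44.1 f=0.0 F [-0.   0.3  0.5]
157 [[63.0, -0.3], [30.8, 29.1], 0.9] z [79.6 83.7]
148 [[48.6, 69.2], [28.7, 29.1], 1.6] z [79.4 84.5]
166 [[48.7, -70.3], [30.3, 29.2], 1.2] z [79.3 83.8]
158 [[-1.2, 0.5], [30.3, 28.7], 0.6] z [80.1 85. ]
163 [[-49.6, 70.4], [30.8, 28.5], 1.7] z [79.9 84.4]
164 [[-50.0, -70.2], [31.2, 30.0], 2.8] z [80.2 84.9]
166 [[-64.6, -0.8], [31.1, 28.5], 0.9] z [80.  84.4]
```

View pics/top4.png

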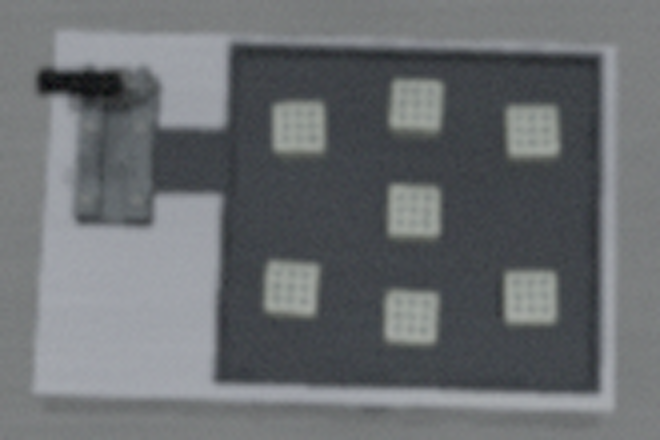

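All seven blocks lie flat (tops at z≈82) in a 2-3-2 pattern with more than 30 mm between neighbours. Now the lever: push the bar from behind with closed fingers, then press it down from above.

```bash
cat >> h.py <<'E'
def bar(th): return 70-140*np.cos(th), 85+140*np.sin(th)
def goS(x,z,vel=80,fl=None,q=None): p=toW((x,130)); return tl(p[0],p[1],z,rot=q,vel=vel,force_limit=fl)
def lever():
    c=cam('top'); d=read_camera('top')[1]; W=cloud(c,d); S=toS(W[...,:2]); Z=W[...,2]
    k=(abs(S[...,1]-130)<24)&(S[...,0]<115)&(S[...,0]>-115)&(abs(abs(S[...,1]-130)-15)<6)&(Z>86)&(Z<245)&(S[...,0]<60)
    q=np.c_[S[k],Z[k]]; print('bar pts',len(q),q.mean(0).round(1),q.min(0).round(1),q.max(0).round(1))
E
python3 - <<'E'
from h import *
grip(0); p=toW((65,130)); q=down([*p,250],yaw+np.pi/2)
move_to([500,-200,320-OFF],q); move_to([p[0],p[1],310-OFF],q)
bx,bz=bar(1.3); goS(bx+35,310,150); print(goS(bx+35,bz-4,100,15)); rep('behind')
for th in np.arange(1.25,0.69,-0.1):
    bx,bz=bar(th); h=goS(bx+18,bz-4,60,45); s=rep('th %.2f hit %s'%(th,h))
    if h: break
bx,bz=bar(0.7); goS(bx+40,bz+40,100); rep('back'); lever()
E
```

```text
False
behind t=72.8 [641.3 137.2 180.3] w=-0.3 f=0.0 F [ 0.1 -0.4  0.4]
th 1.25 hit False t=73.4 [617.1 138.  177.8] w=-0.3 f=0.0 F [ 0.5 -0.3  0.5]
th 1.15 hit False t=73.8 [603.9 138.4 172.2] w=-0.0 f=0.0 F [-0.1 -0.5  0.1]
th 1.05 hit False t=74.2 [591.5 138.9 165.9] w=-0.2 f=0.0 F [0.1 0.  0.3]
th 0.95 hit False t=74.5 [579.7 139.3 158.4] w=-0.0 f=0.0 F [-0.5  0.2  0.7]
th 0.85 hit False t=74.9 [568.8 139.7 149.7] w=-0.1 f=0.0 F [-0.2  0.7 -0.6]
th 0.75 hit False t=75.3 [558.7 140.1 139.9] w=-0.0 f=0.0 F [ 0.1 -0.2  1.3]
back t=75.9 [575.9 139.5 178.1] w=0.3 f=0.0 F [0.1 0.2 1.4]
bar pts 84 [-31.4 130.4 190.5] [-42.4 109.1 176.9] [ -3.  150.5 244.2]
```

```bash
python3 - <<'E'
from h import *
bx,bz=bar(0.76); goS(bx,bz+35,150)
for th in (0.72,0.6,0.45,0.3,0.15,0.05):
    bx,bz=bar(th); h=goS(bx-2,bz+8,60,50); rep('th %.2f hit %s'%(th,h))
    if h: break
else:
    print(goS(-70,88,25,35)); rep('end')
s=state()['eef_pos']; movel([s[0],s[1],260],vel=200); move_to([500,-200,280],state()['ee_rot']); move_j(HOME); lever(); find(); rep('home')
im,d=read_camera('scene'); cv2.imwrite('pics/s5.png',cv2.resize(im[120:280,170:430],None,fx=3,fy=3,interpolation=cv2.INTER_CUBIC))
E
```

```text
th 0.72 hit False t=77.0 [536.4 141.  148.9] w=-0.2 f=0.0 F [-0.1 -0.6 -0.1]
th 0.60 hit False t=77.4 [525.8 141.3 135.6] w=0.2 f=0.0 F [ 0.3 -0.3  1. ]
th 0.45 hit False t=77.9 [515.4 141.7 117.3] w=0.0 f=0.0 F [-0.7 -0.7  0.2]
th 0.30 hit False t=78.4 [507.4 141.9  97.5] w=0.1 f=0.0 F [0.  0.9 0.5]
th 0.15 hit False t=78.9 [502.7 142.   77. ] w=0.0 f=0.0 F [-0.4 -0.3  0. ]
th 0.05 hit False t=79.3 [501.2 142.1  63. ] w=0.1 f=0.0 F [-0.1  0.  -0.3]
False
end t=80.0 [503.2 142.3  54.5] w=0.2 f=11.9 F [-13.2   0.5  23. ]
bar pts 63 [-55.  128.9  91. ] [-75.9 109.4  86. ] [ 59.8 150.2  96.1]
159 [[62.4, -0.3], [31.7, 29.1], 1.4] z [79.4 84. ]
149 [[47.8, 69.2], [29.2, 29.0], 3.2] z [79.5 84.3]
165 [[48.8, -70.2], [31.0, 29.6], 1.8] z [79.5 84.2]
161 [[-0.5, 0.6], [30.6, 28.8], 1.5] z [79.8 84.4]
165 [[-49.2, 70.5], [31.1, 28.8], 1.3] z [80.3 84.9]
164 [[-50.4, -70.1], [30.6, 30.3], 2.5] z [80.2 84.7]
162 [[-64.3, -0.9], [31.5, 28.4], 1.5] z [79.8 84.4]
home t=84.2 [ 196.8 -513.6  194.7] w=-0.2 f=0.0 F [ 1.3 -0.4  0.2]
```

View pics/s5.png

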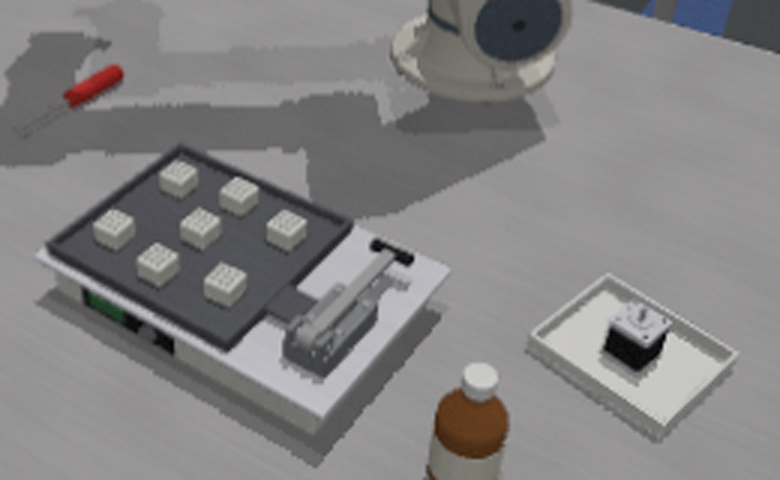

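The picture shows all seven blocks spread out, the motor upright in the parts tray at (637,335), and the lever level with its bar at (390,250). I'll check the bar height once more, then hand in.

```bash
python3 - <<'E'
from h import *
c=cam('top'); W=cloud(c,read_camera('top')[1]); S=toS(W[...,:2]); Z=W[...,2]
k=(abs(S[...,0]+70)<4)&(abs(S[...,1]-130)<20); print('bar top',k.sum(),np.median(Z[k]))
k2=(abs(S[...,0]+10)<40)&(abs(S[...,1]-130)<4); print('arm slope, top',np.polyfit(S[k2][:,0],Z[k2],1))
find()
if np.median(Z[k])<94: print(hand_in())
E
```

```text
bar top 91 90.71407641287546
arm slope, top [2.38154988e-02 8.74570790e+01]
159 [[63.1, -0.3], [30.9, 29.1], 0.9] z [79.2 83.6]
146 [[48.3, 69.1], [27.8, 29.0], 2.1] z [79.6 84.4]
166 [[48.6, -70.3], [30.7, 29.7], 0.7] z [79.1 84.4]
162 [[-1.1, 0.6], [30.8, 28.6], 1.0] z [80.2 84.4]
165 [[-49.3, 70.5], [30.8, 28.6], 1.4] z [79.7 84.5]
162 [[-50.2, -70.0], [31.0, 30.6], 2.2] z [80.2 85.1]
164 [[-64.6, -0.8], [31.0, 28.4], 1.1] z [80.  85.1]
the job is handed in; nothing more can be done
None
```

The job is handed in: the motor is upright in the parts tray, all seven blocks lie flat and over 30 mm apart with some in each quarter, and the lever was shut last; while raised, the arm had brushed it from about 1.1 to 1.25 rad with unmeasured force, and I aimed nothing at the beaker, bottle or screwdriver but didn't measure them afterwards.

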